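Set the back stop of a card creaser to the fold line with its thumbwheel, then lock it

TASK

Set up the card creaser for folding cards: with a fingertip on the knurled thumbwheel, roll it until the gap between the stop bar and the long black line across the bed has closed, so that the bar's front edge just meets the line. Then press the locking lever beside the wheel fully down and take the hand away. Move the stop bar only with its wheel, never by pushing it, and leave the cup, the gouge, the glue stick and the brass weight where they are.

Things in the scene. Friction and masses are not known exactly. Their poses are not given: they have to be found in the camera images.
- creaser: Card creaser: white flat bed, 240 mm (x) by 410 mm (y), top 50 mm above the table. Origin on the table at the bed's mid-width, level with the thumbwheel in y, 60 mm from the bed's -y end; x across the bed (away from the robot at yaw 0), y along the bed to the crease head, z up. Yaw within 20 degrees either way. Crease head: 100 mm high at y 210 to 260 mm, handle farther on.
- wheel_top (a point): Topmost point of the knurled steel thumbwheel's rim, mid-width, 64 mm above the table, 35 mm along creaser +x; fixed, creaser axes. Wheel 56 mm across, 16 mm wide, axle along y 28 mm below this point; 14 mm stands above the bed. Dark guard lips beside its flat faces (to 17 mm either side, 44 mm long) end 5 mm below this point. It turns stiffly (1 to 2 N at the rim), stays where left.
- stop: Black anodised stop bar lying on the bed along x, 216 mm long, 18.5 mm high, aluminium caps (26 mm high) near its ends. Origin: middle of its lower front edge; front face looks to creaser +y. Starts 6 to 12 mm short of the line (on its -y side), can go 8 mm past it. Rolling the wheel's top to creaser -x moves the bar to +y and closes the gap, to +x opens it: 10 mm a full turn (28 mm of rim moves it 1.6 mm).
- fold_line (a point): Point on the long black line (2 mm wide) engraved across the bed along x, at mid-bed on the bed's top; creaser axes. The only line over the full width between stop bar and crease head; the short ticks at the bed's edges are only a scale. The gap is the creaser-y distance from the bar's front edge to here. The line lies at creaser y = 130 mm.
- lever_pad (a point): Middle of the upper face of the thumb pad (22 by 22 mm) at the end of the black locking lever; moves with it. Lever 62 mm long, axle along x at creaser (-75, 20, 66) mm. It starts leaning up at 40 to 50 degrees, its end to -y; pressed down it lies level, pointing to -y, the pad's middle then at creaser (-75, -31, 73) mm. It resists with about 3 N and stays where left.
- lock_lever (a joint): Angle of the locking lever (rad): 0 leaning up at 50 degrees, 0.87 level and fully down (locked), against its stop.
- cup_rim (a point): Centre of the mouth of a blue cup, 72 mm across and 85 mm high, on the table.
- gouge_mid (a point): Middle of the wooden handle of a lino gouge lying on the table; in all 105 mm long, handle 33 mm thick.
- glue_mid (a point): Middle of a standing glue stick, 28 mm across and 92 mm high, on the table.
- weight_mid (a point): Middle of a brass knobbed paperweight, 48 mm across and 48 mm high, on the creaser's bed beyond the crease head.

How it is judged:
By the outcome, as a careful person would: the job done as asked, in the order asked, and still so for the second after the job is handed in, with the robot touching nothing.
It also fails if it takes over 64 s, if anything falls off the work surface, if the arm or the gripper's body presses on something with over 40 N, if the wrist force passes 120 N, or if a joint passes its speed limit or range.

ROBOT

A 6-joint arm with a two-finger parallel gripper is mounted at the origin on the work surface. World frame = base frame: x ahead of the robot, y to its left, z up, the work surface at z = 0. Lengths are in m, angles in degrees, forces in N, time in s.
With the tool pointing down it reaches from about 0.375 to 0.9 m from the base axis. Payload 3.1 kg.
Tool frame: the origin (TCP) lies where the fingers leave the gripper's body, on its centre line; the fingertips stand bot.tips_ahead ahead of it and the grasp point (between the pads) lies 51 mm ahead of it (bot.tips_ahead is the distance from the TCP to the fingertips, in m); z points along the fingers, x is the direction in which the jaws open and shut, and the axes are right-handed (so a half turn about z gives the same grasp; the last joint's range is limited). The gripper opens to 87 mm and grips with 3 to 60 N. Pads are 19 mm wide; open, the fingers measure 117 mm over their backs; the gripper's body (75 mm by 190 mm) begins 51 mm behind the grasp point.
Start: joints at [-73.539, 30.224, 82.088, -0, 67.689, -10.227], TCP at [0.281, -0.558, 0.292] pointing down, gripper open.
Joint ranges: [-176.69, 176.69], [-43.24, 126.21], [12.49, 139.97], [-82, 262], [0, 151.66], [-163.58, 163.58]. Speed limits (degrees/s): [159.86, 159.86, 180, 180, 180, 180].

INTERFACE

Orientations are given as a 3x3 rotation matrix whose columns are the frame's x, y, z axes.
In Python, from rig import bot, vision, nets gives the robot as it stands.
- The arm moves only by the tool play_rows, never from a script. Its argument "series" is a list of rows, each an object of numbers: "tx", "ty", "tz": the shift along the world's x, y, z as a fraction of full scale; "turn": the turn about the world's z as a fraction of full scale. A call has 1 to 10 rows; each row shifts and turns the commanded pose from where the row before left it; what a row does not reach is not made up. Full scale, the value 1, is 0.8 m for a shift and 60 degrees for a turn. A row lasts 1/10 s, in which the tool goes at most 50 mm and 8.59 degrees, less where a joint would pass 70% of its speed; a pose out of reach is approached as far as the arm can. A call with a number of a shift or a turn outside -1 to 1 is refused whole. A call with a gripper value outside its range is refused whole. "gripper" is the opening, from 0 (shut) to 1 (fully open), set as the call begins (left out, the last holds). The fingers move at their own pace and stop on an object; the grip force is fixed at half the most. Time passes only in rows, so rows that do not move let the fingers close. It gives the time, the measured TCP pose, the force and the opening at its end, in the units of the state.
- bot.read_state(): the state, without advancing time (a new reading comes with each control period).
- vision.capture(name): name is "scene" or "top" or "wrist"; returns a dict with "pixels" (480x640x3 uint8, blue, green, red), "fx", "fy", "cx", "cy" (pixels), "extrinsics" (4x4, takes a point from camera to world coordinates). Camera axes: x right, y down, z forward; pixel columns grow to the right and rows downward; lengths in m; the calibration is good to about 2 mm. A picture is of the moment at which its call begins. There is no depth.
- bot.hand_in(): hands the job in, once; it reports no verdict.
Trained networks look in a picture, given as the dict that the camera call returned (one of the last four; its "shot" number tells which), for a name from the list of things; names that differ only in an ending like _2 or _b are one class to them, and where a whole thing is asked for, a point or a joint stands for the part that bears it (a point fixed in the world has none). Each returns a list of dicts, best first, with "confidence" (0 to 1); they miss things now and then, are a little off and sometimes report something else, mostly with a low value. They report only what shows in the picture. A call takes as long as a camera call.
- nets.look_for(picture, query): "at" ([column, row] as shares, 0 to 1, of the picture: columns of its width, rows of its height, amid what is visible of it).
- nets.masks_of(picture, query): "region" (480x640 bool, what is visible of it) and "at" ([column, row] as shares, 0 to 1, of the picture: columns of its width, rows of its height, amid what is visible of it).
The state is a dict: "time_s": time; "joint_positions": joint angles; "qvel": joint speeds; "tau": joint torques, N m; "position": TCP position; "tcp_rot": TCP orientation; "force": force on the tool from outside, world axes, zero at the start; "moment": the same for the moment, N m; "opening": opening from 0.0 (shut) to 1.0 (fully open).
Only numpy, scipy, OpenCV 4.12 (cv2) and the standard library are available. Lean on these libraries where they do the work, as an engineer would, in place of code of your own. Each camera call takes 0.05 s, during which the arm holds its last target.

## Working session

There is one attempt and no reset: what is moved stays moved. The work goes in short steps, Python scripts to look and compute and a tool call to move; the robot and the scene stay as the last step left them, time stands still between calls to the robot, and variables do not carry over. Pictures are saved under pics/ and viewed, and the job is handed in when it is done.

Besides the shell and the picture viewer there is one more tool, called after ">>>" as name(argument=value, ...), one argument or row to a line, values as JSON. play_rows: Moves the arm, as the interface text tells. Shift numbers are shares of 0.8 m and turn numbers shares of 60 degrees, none past 1 either way. Its arguments: {"type":"object","properties":{"series":{"type":"array"},"gripper":{"type":"number"}},"required":["series"]}

```bash
mkdir -p pics; ls; cat > h.py <<'E'
from rig import bot, vision, nets
import numpy as np, cv2
def proj(p,c):
    T=np.linalg.inv(c['extrinsics']); q=T[:3,:3]@np.asarray(p,float)+T[:3,3]
    return np.array([c['fx']*q[0]/q[2]+c['cx'], c['fy']*q[1]/q[2]+c['cy']])
def ray(u,v,c,z):
    E=np.asarray(c['extrinsics']); d=E[:3,:3]@np.array([(u-c['cx'])/c['fx'],(v-c['cy'])/c['fy'],1]); o=E[:3,3]
    return o+d*(z-o[2])/d[2]
E
python3 - <<'E'
from h import *
s=bot.read_state(); print({k:np.round(v,3).tolist() for k,v in s.items()}, bot.tips_ahead)
for n in ['scene','top','wrist']:
    c=vision.capture(n); cv2.imwrite(f'pics/{n}0.png',c['pixels']); print(n,c['fx'],np.round(c['extrinsics'],3).tolist())
    for q in ['creaser','wheel_top','stop','lever_pad','fold_line','cup_rim','gouge_mid','glue_mid','weight_mid']:
        try: print(q,[(np.round(np.array(d['at'])*[640,480],1).tolist(),round(d['confidence'],2)) for d in nets.look_for(c,q)][:3])
        except Exception as e: print(q,e)
E
```

```text
pics
{'time_s': 0.0, 'joint_positions': [-73.539, 30.279, 82.158, 0.001, 67.688, -10.228], 'qvel': [0.047, -0.07, 0.047, -0.087, 0.046, 0.034], 'tau': [0.0, -44.004, -17.659, 0.063, 0.058, -0.0], 'position': [0.281, -0.558, 0.291], 'tcp_rot': [[0.449, -0.893, -0.001], [-0.893, -0.449, 0.002], [-0.002, -0.0, -1.0]], 'force': [-0.398, -0.856, -0.101], 'moment': [0.052, -0.027, 0.028], 'opening': 1.003} 0.0697
scene 494.0913691429114 [[0.427, 0.515, -0.743, 1.344], [0.904, -0.256, 0.342, -0.333], [-0.014, -0.818, -0.575, 0.683], [0.0, 0.0, 0.0, 1.0]]
creaser [([377.7, 256.0], 0.71)]
wheel_top [([375.9, 252.8], 0.88)]
stop [([363.9, 246.9], 0.65)]
lever_pad []
fold_line [([377.5, 251.1], 0.79), ([252.5, 284.9], 0.5)]
cup_rim []
gouge_mid [([235.8, 258.2], 0.5)]
glue_mid [([293.1, 300.9], 0.63), ([377.6, 251.4], 0.4)]
weight_mid [([431.7, 217.1], 0.58)]
top 456.85603846930275 [[-0.002, -0.993, 0.119, 0.451], [-1.0, -0.0, -0.021, 0.05], [0.021, -0.119, -0.993, 0.987], [0.0, 0.0, 0.0, 1.0]]
creaser [([252.3, 243.6], 0.89)]
wheel_top [([248.0, 245.2], 0.64)]
stop [([271.9, 250.1], 0.81)]
lever_pad [([323.7, 283.2], 0.56)]
fold_line [([251.2, 244.2], 0.82)]
cup_rim [([398.3, 233.5], 0.8), ([249.5, 244.6], 0.43)]
gouge_mid [([394.9, 303.8], 0.56), ([275.5, 246.9], 0.49)]
glue_mid [([252.9, 243.2], 0.64), ([375.8, 194.0], 0.58)]
weight_mid [([176.0, 244.7], 0.62)]
wrist 367.40540878033 [[0.449, -0.858, -0.248, 0.347], [-0.893, -0.432, -0.124, -0.524], [-0.001, 0.277, -0.961, 0.385], [0.0, 0.0, 0.0, 1.0]]
creaser []
wheel_top []
stop []
lever_pad []
fold_line []
cup_rim []
gouge_mid []
glue_mid []
weight_mid []
```

View pics/top0.png

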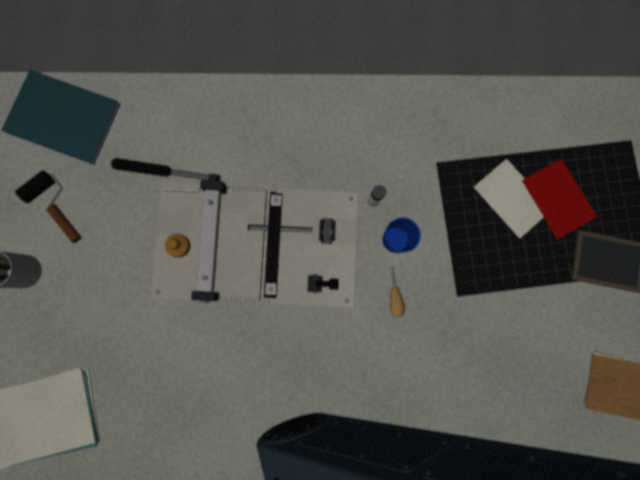

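View pics/scene0.png

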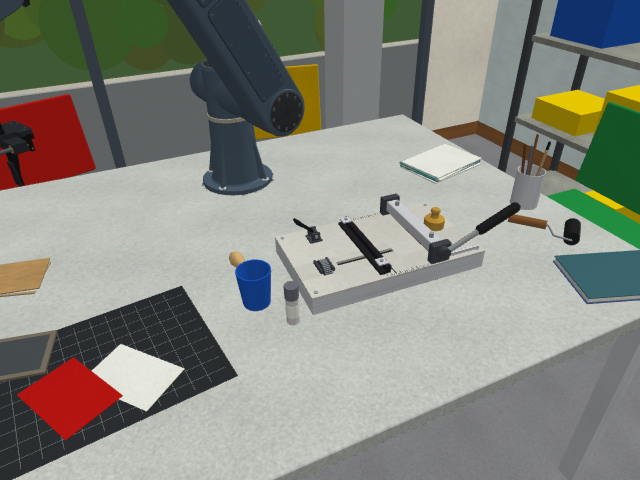

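```bash
python3 - <<'E'
import cv2
a=cv2.imread('pics/top0.png'); cv2.imwrite('pics/topz.png',cv2.resize(a[170:320,170:370],None,fx=4,fy=4,interpolation=cv2.INTER_CUBIC))
E
```

```text
(no output)
```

View pics/topz.png

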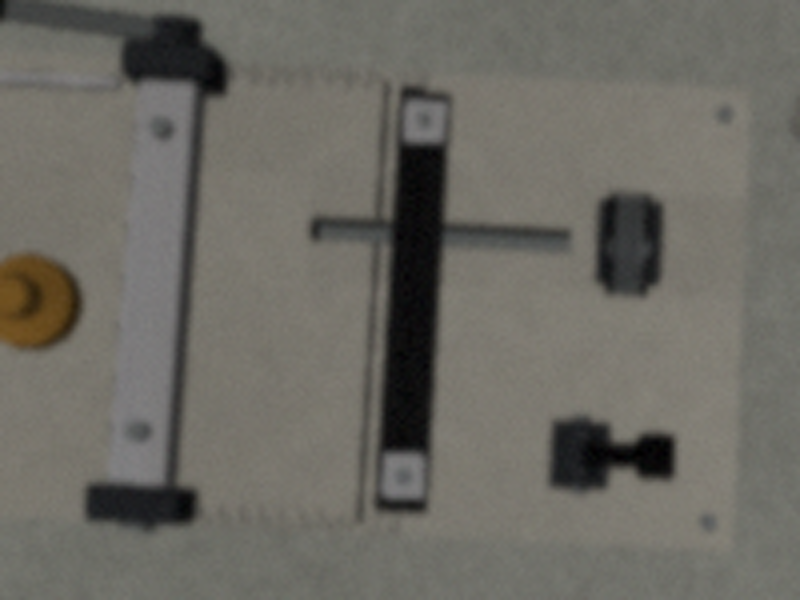

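```bash
python3 - <<'E'
from h import *
from scipy.optimize import least_squares
c=vision.capture('top')
Z=lambda u,v:(170+u/4-.375,170+v/4-.375)
obs=[((120,130,50),Z(387,85)),((-120,130,50),Z(361,520)),((120,-60,50),Z(748,90)),((-120,-60,50),Z(731,550)),((35,0,64),Z(629,244))]
def f(p):
    x,y,a=p;R=np.array([[np.cos(a),-np.sin(a)],[np.sin(a),np.cos(a)]])
    return np.array([proj(np.r_[R@np.array(P[:2])/1e3+[x,y],P[2]/1e3],c)-uv for P,uv in obs]).ravel()
r=least_squares(f,[.45,0,0]);print(r.x,np.degrees(r.x[2]));print(r.fun.reshape(-1,2).round(2))
x,y,a=r.x;R=np.array([[np.cos(a),-np.sin(a)],[np.sin(a),np.cos(a)]])
for n,P in dict(wheel=(35,0),pad=(-75,-31),look=(20,70)).items(): print(n,(R@np.array(P)/1e3+[x,y]).round(4))
for n,uv,z in [('cup',(402,235),.085),('glue',(378,192),.09),('gouge',(397,300),.016),('weight',(176,245),.09)]: print(n,ray(*uv,c,z).round(3))
E
```

```text
[ 0.5456626   0.01698901 -0.04873343] -2.792219602093612
[[-0.05 -3.44]
 [-0.7   3.66]
 [ 0.42 -0.14]
 [ 0.35  0.51]
 [ 0.02 -0.84]]
wheel [0.5806 0.0153]
pad [ 0.4692 -0.0103]
look [0.569  0.0859]
cup [ 0.567 -0.134  0.085]
glue [ 0.654 -0.087  0.09 ]
gouge [ 0.438 -0.134  0.016]
weight [0.547 0.313 0.09 ]
```

>>> play_rows(
  series=[
    {"tx": 0.0225,"ty": 0.05,"turn": 0.063},
    {"tx": 0.0225,"ty": 0.05,"turn": 0.063},
    {"tx": 0.0225,"ty": 0.05,"turn": 0.063},
    {"tx": 0.0225,"ty": 0.05,"turn": 0.063},
    {"tx": 0.0225,"ty": 0.05,"turn": 0.063},
    {"tx": 0.0225,"ty": 0.05,"turn": 0.063},
    {"tx": 0.0225,"ty": 0.05,"turn": 0.063},
    {"tx": 0.0225,"ty": 0.05,"turn": 0.063},
  ],
  gripper=0,
)

```text
invalid input
```

>>> play_rows(
  series=[
    {"tx": 0.0225,"ty": 0.05,"tz": -0.01,"turn": 0.063},
    {"tx": 0.0225,"ty": 0.05,"tz": -0.01,"turn": 0.063},
    {"tx": 0.0225,"ty": 0.05,"tz": -0.01,"turn": 0.063},
    {"tx": 0.0225,"ty": 0.05,"tz": -0.01,"turn": 0.063},
    {"tx": 0.0225,"ty": 0.05,"tz": -0.01,"turn": 0.063},
    {"tx": 0.0225,"ty": 0.05,"tz": -0.01,"turn": 0.063},
    {"tx": 0.0225,"ty": 0.05,"tz": -0.01,"turn": 0.063},
    {"tx": 0.0225,"ty": 0.05,"tz": -0.01,"turn": 0.063},
    {},
    {},
  ],
)

```text
invalid input
```

```bash
python3 - <<'E'
from h import *
s=bot.read_state(); print({k:np.round(v,3).tolist() for k,v in s.items()})
c=vision.capture('wrist'); cv2.imwrite('pics/w1.png',c['pixels']); print(np.round(c['extrinsics'],3).tolist())
np.save('w1.npy',c['extrinsics'])
x,y,a=.54566,.01699,-.04873;R=np.array([[np.cos(a),-np.sin(a)],[np.sin(a),np.cos(a)]])
for n,P in dict(wheel=(35,0,64),pad=(-75,-31,73),l0=(-100,130,50),l1=(0,130,50),l2=(100,130,50)).items(): print(n,proj(np.r_[R@np.array(P[:2])/1e3+[x,y],P[2]/1e3],c).round(1))
E
```

```text
{'time_s': 1.55, 'joint_positions': [-73.541, 30.224, 82.086, -0.001, 67.691, -10.228], 'qvel': [-0.065, -0.109, 0.017, 0.038, 0.0, -0.046], 'tau': [0.002, -44.0, -17.698, 0.064, 0.05, -0.0], 'position': [0.281, -0.558, 0.292], 'tcp_rot': [[0.449, -0.893, -0.0], [-0.893, -0.449, -0.0], [-0.0, 0.0, -1.0]], 'force': [-0.039, -0.226, 0.715], 'moment': [0.015, 0.011, 0.012], 'opening': 0.998}
[[0.449, -0.858, -0.248, 0.347], [-0.893, -0.432, -0.124, -0.524], [-0.001, 0.277, -0.961, 0.385], [0.0, 0.0, 0.0, 1.0]]
wheel [-433.7 -807.2]
pad [-401.1 -500. ]
l0 [-643.7 -585. ]
l1 [-671.4 -854.1]
l2 [ -707.3 -1202.7]
```

View pics/w1.png

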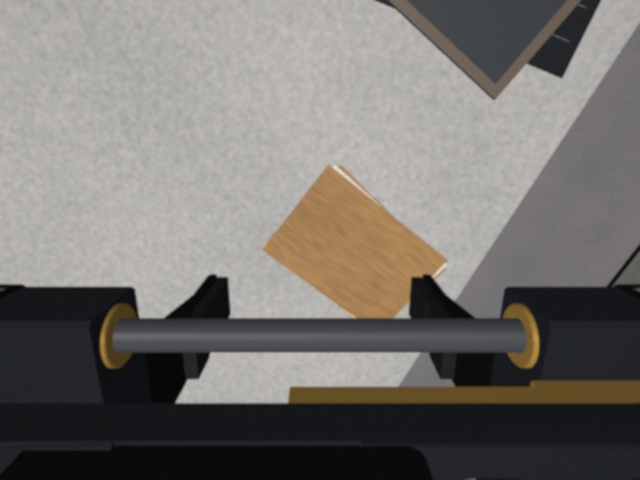

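>>> play_rows(
  series=[
    {"tx": 0.0225,"ty": 0.05,"tz": 0,"turn": 0.063},
    {"tx": 0.0225,"ty": 0.05,"tz": 0,"turn": 0.063},
    {"tx": 0.0225,"ty": 0.05,"tz": 0,"turn": 0.063},
    {"tx": 0.0225,"ty": 0.05,"tz": 0,"turn": 0.063},
    {"tx": 0.0225,"ty": 0.05,"tz": 0,"turn": 0.063},
    {"tx": 0.0225,"ty": 0.05,"tz": 0,"turn": 0.063},
    {"tx": 0.0225,"ty": 0.05,"tz": 0,"turn": 0.063},
    {"tx": 0.0225,"ty": 0.05,"tz": 0,"turn": 0.063},
  ],
  gripper=0,
)

```text
time_s: 2.4
position: [0.4253, -0.2369, 0.2925]
tcp_rot: [[0.839, -0.544, 0.001], [-0.544, -0.839, -0.0], [0.001, 0.0, -1.0]]
force: [1.6, 0.4, 0.5]
opening: 0.352
```

>>> play_rows(
  series=[
    {"tx": 0.0225,"ty": 0.05,"tz": -0.01,"turn": 0.063},
    {"tx": 0.0225,"ty": 0.05,"tz": -0.01,"turn": 0.063},
    {"tx": 0.0225,"ty": 0.05,"tz": -0.01,"turn": 0.063},
    {"tx": 0.0225,"ty": 0.05,"tz": -0.01,"turn": 0.063},
    {"tx": 0.0225,"ty": 0.05,"tz": -0.01,"turn": 0.063},
    {"tx": 0.0225,"ty": 0.05,"tz": -0.01,"turn": 0.063},
    {"tx": 0.0225,"ty": 0.05,"tz": -0.01,"turn": 0.063},
    {"tx": 0.0225,"ty": 0.05,"tz": -0.01,"turn": 0.063},
    {"tx": 0,"ty": 0,"tz": 0,"turn": 0},
    {"tx": 0,"ty": 0,"tz": 0,"turn": 0},
  ],
)

```text
time_s: 3.4
position: [0.5686, 0.0825, 0.2279]
tcp_rot: [[0.999, -0.047, -0.001], [-0.047, -0.999, -0.0], [-0.001, 0.001, -1.0]]
force: [0.0, -0.3, -0.5]
opening: 0.004
```

```bash
python3 - <<'E'
from h import *
s=bot.read_state(); print({k:np.round(v,3).tolist() for k,v in s.items()})
c=vision.capture('wrist'); cv2.imwrite('pics/w2.png',c['pixels']); print(np.round(c['extrinsics'],3).tolist())
x,y,a=.54566,.01699,-.04873;R=np.array([[np.cos(a),-np.sin(a)],[np.sin(a),np.cos(a)]])
for n,P in dict(wheel=(35,0,64),pad=(-75,-31,73),l0=(-100,130,50),l1=(0,130,50),l2=(100,130,50)).items(): print(n,proj(np.r_[R@np.array(P[:2])/1e3+[x,y],P[2]/1e3],c).round(1))
E
```

```text
{'time_s': 3.4, 'joint_positions': [-2.874, 31.084, 93.022, -0.037, 55.938, -0.145], 'qvel': [-2.375, -1.083, 1.118, -0.182, 0.053, -0.038], 'tau': [1.102, -41.076, -14.761, 0.152, -0.009, 0.003], 'position': [0.569, 0.082, 0.228], 'tcp_rot': [[0.999, -0.047, -0.001], [-0.047, -0.999, -0.0], [-0.001, 0.001, -1.0]], 'force': [0.03, -0.313, -0.545], 'moment': [0.01, -0.091, 0.009], 'opening': 0.004}
[[0.999, -0.045, -0.014, 0.571], [-0.047, -0.96, -0.277, 0.159], [-0.001, 0.277, -0.961, 0.321], [0.0, 0.0, 0.0, 1.0]]
wheel [340.9 321.8]
pad [199.7 362.9]
l0 [155.1 149.3]
l1 [294.3 149.5]
l2 [433.7 149.8]
```

View pics/w2.png

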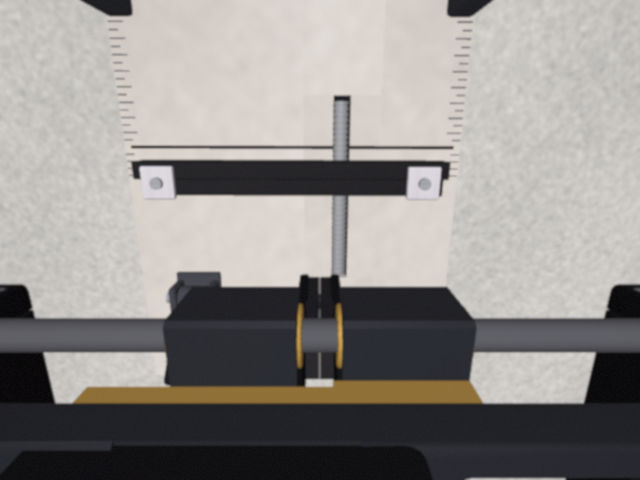

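```bash
cat > gap.py <<'E'
from h import *
import sys
def edges(c,show=False):
    g=cv2.cvtColor(c['pixels'],cv2.COLOR_BGR2GRAY).astype(float)
    s=bot.read_state()
    x,y,a=.54566,.01699,-.04873;R=np.array([[np.cos(a),-np.sin(a)],[np.sin(a),np.cos(a)]])
    # sample along creaser y at several x on the bed plane
    ys=np.arange(85,150,.1); prof=[]
    xs=[X for X in np.arange(-95,96,2.5) if not 22<X<48]
    for X in xs:
        P=np.array([proj(np.r_[R@np.array([X,Y])/1e3+[x,y],.05],c) for Y in ys],np.float32)
        prof.append(cv2.remap(g.astype(np.float32),P[:,0].reshape(1,-1),P[:,1].reshape(1,-1),cv2.INTER_CUBIC)[0])
    return np.array(xs),ys,np.array(prof)
if __name__=='__main__':
    c=vision.capture('wrist'); cv2.imwrite(f'pics/{sys.argv[1]}.png',c['pixels'])
    s=bot.read_state(); print(s['time_s'],np.round(s['position'],4),np.round(s['force'],2))
    xs,ys,p=edges(c)
    for lo,hi in [(-100,-60),(-60,20),(48,80),(80,100),(-60,80)]:
        m=p[(xs>=lo)&(xs<=hi)].mean(0); 
        bed=np.percentile(m[ys>125],90); 
        # bar front edge: last half level crossing from dark
        blk=m[ys<145].min(); h=(bed+blk)/2
        k=[i for i in range(len(m)-1) if m[i]<h<=m[i+1]]
        d=np.clip(bed-m,0,None)
        print((lo,hi),'bed',round(bed),'blk',round(blk),'rises',[round(ys[i],2) for i in k],'falls',[round(ys[i],2) for i in range(len(m)-1) if m[i]>=h>m[i+1]])
        w=(ys>ys[k[0]]+3); 
        dl=np.clip(bed-m-15,0,None)*w; print('   line centroid',round((dl*ys).sum()/max(dl.sum(),1e-9),2),'min',round(ys[w][m[w].argmin()],2),round(m[w].min()), 'width-equiv',round((np.clip(bed-m,0,None)*w*(abs(ys-ys[w][m[w].argmin()])<4)).sum()*.1/(bed-blk),2))
    np.save(f'prof_{sys.argv[1]}.npy',p)
E
python3 gap.py g0
```

```text
3.5 [0.5683 0.0808 0.2283] [-0.09 -0.78 -1.19]
(-100, -60) bed 212 blk 34 rises [np.float64(122.6), np.float64(132.5)] falls [np.float64(97.5), np.float64(131.1)]
   line centroid 131.85 min 131.9 87 width-equiv 1.4
(-60, 20) bed 215 blk 33 rises [np.float64(122.6), np.float64(132.5)] falls [np.float64(97.3), np.float64(131.1)]
   line centroid 131.83 min 131.8 85 width-equiv 1.44
(48, 80) bed 211 blk 32 rises [np.float64(122.5), np.float64(132.5)] falls [np.float64(97.2), np.float64(131.0)]
   line centroid 131.8 min 131.8 80 width-equiv 1.48
(80, 100) bed 212 blk 33 rises [np.float64(122.5), np.float64(132.5)] falls [np.float64(118.3), np.float64(131.0)]
   line centroid 131.79 min 131.8 80 width-equiv 1.49
(-60, 80) bed 214 blk 33 rises [np.float64(122.5), np.float64(132.5)] falls [np.float64(97.3), np.float64(131.1)]
   line centroid 131.82 min 131.8 84 width-equiv 1.45
```

>>> play_rows(
  series=[
    {"tx": 0.01,"ty": -0.0275,"tz": -0.0325,"turn": 0},
    {"tx": 0.01,"ty": -0.0275,"tz": -0.0325,"turn": 0},
    {"tx": 0.01,"ty": -0.0275,"tz": -0.0325,"turn": 0},
    {"tx": 0,"ty": 0,"tz": -0.0075,"turn": 0},
    {"tx": 0,"ty": 0,"tz": -0.0075,"turn": 0},
    {"tx": 0,"ty": 0,"tz": 0,"turn": 0},
    {"tx": 0,"ty": 0,"tz": 0,"turn": 0},
  ],
)

```text
time_s: 4.2
position: [0.5927, 0.0161, 0.1392]
tcp_rot: [[0.999, -0.049, 0.001], [-0.049, -0.999, -0.0], [0.001, -0.0, -1.0]]
force: [0.2, -0.5, -0.6]
opening: 0.004
```

```bash
python3 - <<'E'
from h import *
s=bot.read_state(); print({k:np.round(v,4).tolist() for k,v in s.items() if k in('position','force','time_s')})
c=vision.capture('scene'); cv2.imwrite('pics/s1.png',cv2.resize(c['pixels'][170:330,230:470],None,fx=3.3,fy=3.3,interpolation=cv2.INTER_CUBIC))
E
```

```text
{'time_s': 4.2, 'position': [0.5927, 0.0161, 0.1392], 'force': [0.2331, -0.4557, -0.6027]}
```

View pics/s1.png

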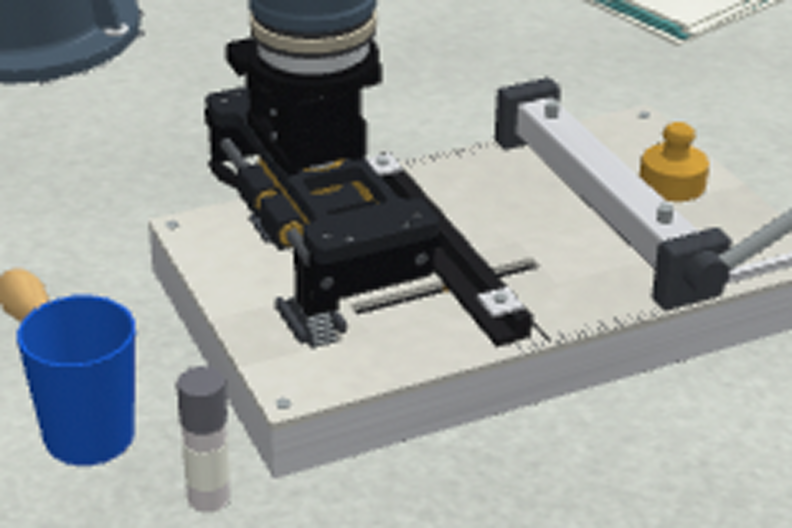

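>>> play_rows(
  series=[
    {"tx": 0,"ty": 0,"tz": -0.00375,"turn": 0},
    {"tx": 0,"ty": 0,"tz": -0.00375,"turn": 0},
    {"tx": 0,"ty": 0,"tz": 0,"turn": 0},
  ],
)

```text
time_s: 4.55
position: [0.5936, 0.016, 0.1332]
tcp_rot: [[0.999, -0.049, 0.003], [-0.049, -0.999, -0.0], [0.003, -0.0, -1.0]]
force: [-0.4, 0.5, 3.6]
opening: 0.007
```

>>> play_rows(
  series=[
    {"tx": 0,"ty": 0,"tz": -0.0015,"turn": 0},
    {"tx": -0.007,"ty": 0.0003,"tz": 0,"turn": 0},
    {"tx": -0.007,"ty": 0.0003,"tz": 0,"turn": 0},
  ],
)

```text
time_s: 4.85
position: [0.5857, 0.0162, 0.1338]
tcp_rot: [[0.999, -0.05, 0.012], [-0.05, -0.999, -0.001], [0.012, 0.0, -1.0]]
force: [2.5, 1.8, 12.3]
opening: 0.006
```

>>> play_rows(
  series=[
    {"tx": -0.007,"ty": 0.0003,"tz": 0,"turn": 0},
    {"tx": -0.007,"ty": 0.0003,"tz": 0,"turn": 0},
    {"tx": 0,"ty": 0,"tz": 0,"turn": 0},
  ],
)

```text
time_s: 5.15
position: [0.5716, 0.0169, 0.1333]
tcp_rot: [[0.999, -0.049, 0.005], [-0.049, -0.999, -0.0], [0.005, 0.0, -1.0]]
force: [-0.8, 0.6, 11.2]
opening: 0.004
```

```bash
python3 - <<'E'
from h import *
s=bot.read_state(); print({k:np.round(v,4).tolist() for k,v in s.items() if k in('position','force','time_s')})
c=vision.capture('wrist'); cv2.imwrite('pics/w3.png',c['pixels'])
E
```

```text
{'time_s': 5.15, 'position': [0.5716, 0.0169, 0.1333], 'force': [-0.8031, 0.626, 11.2401]}
```

View pics/w3.png

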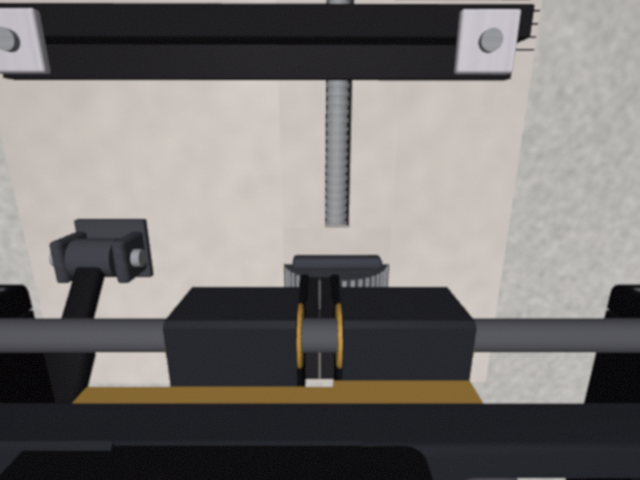

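>>> play_rows(
  series=[
    {"tx": 0,"ty": 0,"tz": 0.01,"turn": 0},
    {"tx": 0.028,"ty": -0.0012,"tz": 0,"turn": 0},
    {"tx": 0,"ty": 0,"tz": 0,"turn": 0},
    {"tx": 0,"ty": 0,"tz": -0.01,"turn": 0},
    {"tx": 0,"ty": 0,"tz": 0,"turn": 0},
    {"tx": -0.007,"ty": 0.0003,"tz": 0,"turn": 0},
    {"tx": -0.007,"ty": 0.0003,"tz": 0,"turn": 0},
    {"tx": -0.007,"ty": 0.0003,"tz": 0,"turn": 0},
    {"tx": -0.007,"ty": 0.0003,"tz": 0,"turn": 0},
    {"tx": 0,"ty": 0,"tz": 0,"turn": 0},
  ],
)

```text
time_s: 6.2
position: [0.5698, 0.0166, 0.1328]
tcp_rot: [[0.999, -0.049, 0.001], [-0.049, -0.999, -0.0], [0.001, 0.0, -1.0]]
force: [-1.5, 0.1, 15.6]
opening: 0.004
```

>>> play_rows(
  series=[
    {"tx": 0,"ty": 0,"tz": 0.04,"turn": 0},
    {"tx": 0,"ty": 0.041,"tz": 0.04,"turn": 0},
    {"tx": 0,"ty": 0.041,"tz": 0.04,"turn": 0},
    {"tx": 0,"ty": 0,"tz": 0,"turn": 0},
    {"tx": 0,"ty": 0,"tz": 0,"turn": 0},
  ],
)

```text
time_s: 6.7
position: [0.5691, 0.0828, 0.2268]
tcp_rot: [[0.999, -0.047, -0.001], [-0.047, -0.999, -0.0], [-0.001, 0.001, -1.0]]
force: [-0.7, -0.4, -0.3]
opening: 0.006
```

```bash
python3 gap.py g1
```

```text
6.75 [0.5688 0.0821 0.2259] [-0.14 -0.09 -0.66]
(-100, -60) bed 212 blk 36 rises [np.float64(125.2), np.float64(132.6)] falls [np.float64(100.1), np.float64(131.1)]
   line centroid 131.89 min 131.9 78 width-equiv 1.63
(-60, 20) bed 214 blk 34 rises [np.float64(125.2), np.float64(132.5)] falls [np.float64(99.9), np.float64(131.1)]
   line centroid 131.85 min 131.8 83 width-equiv 1.48
(48, 80) bed 211 blk 32 rises [np.float64(125.1), np.float64(132.5)] falls [np.float64(99.8), np.float64(131.0)]
   line centroid 131.8 min 131.8 79 width-equiv 1.59
(80, 100) bed 212 blk 32 rises [np.float64(125.2), np.float64(132.5)] falls [np.float64(120.9), np.float64(131.0)]
   line centroid 131.79 min 131.8 76 width-equiv 1.65
(-60, 80) bed 213 blk 33 rises [np.float64(125.2), np.float64(132.5)] falls [np.float64(99.9), np.float64(131.1)]
   line centroid 131.84 min 131.8 82 width-equiv 1.5
```

>>> play_rows(
  series=[
    {"tx": 0.014,"ty": -0.0416,"tz": -0.04,"turn": 0},
    {"tx": 0.014,"ty": -0.0416,"tz": -0.04,"turn": 0},
    {"tx": 0,"ty": 0,"tz": -0.03,"turn": 0},
    {"tx": 0,"ty": 0,"tz": 0,"turn": 0},
    {"tx": 0,"ty": 0,"tz": -0.01,"turn": 0},
    {"tx": 0,"ty": 0,"tz": 0,"turn": 0},
    {"tx": -0.007,"ty": 0.0003,"tz": 0,"turn": 0},
    {"tx": -0.007,"ty": 0.0003,"tz": 0,"turn": 0},
    {"tx": -0.007,"ty": 0.0003,"tz": 0,"turn": 0},
    {"tx": -0.007,"ty": 0.0003,"tz": 0,"turn": 0},
  ],
)

```text
time_s: 7.75
position: [0.5725, 0.0157, 0.1337]
tcp_rot: [[0.999, -0.048, 0.008], [-0.048, -0.999, -0.002], [0.008, 0.002, -1.0]]
force: [1.2, -1.7, 6.8]
opening: 0.003
```

>>> play_rows(
  series=[
    {"tx": 0,"ty": 0,"tz": 0,"turn": 0},
    {"tx": 0,"ty": 0,"tz": 0.01,"turn": 0},
    {"tx": 0.028,"ty": -0.0012,"tz": 0,"turn": 0},
    {"tx": 0,"ty": 0,"tz": 0,"turn": 0},
    {"tx": 0,"ty": 0,"tz": -0.01,"turn": 0},
    {"tx": 0,"ty": 0,"tz": 0,"turn": 0},
    {"tx": -0.007,"ty": 0.0003,"tz": 0,"turn": 0},
    {"tx": -0.007,"ty": 0.0003,"tz": 0,"turn": 0},
    {"tx": -0.007,"ty": 0.0003,"tz": 0,"turn": 0},
    {"tx": -0.007,"ty": 0.0003,"tz": 0,"turn": 0},
  ],
)

```text
time_s: 8.75
position: [0.5719, 0.0168, 0.1335]
tcp_rot: [[0.999, -0.049, 0.007], [-0.049, -0.999, -0.0], [0.007, 0.0, -1.0]]
force: [1.3, 1.6, 11.2]
opening: 0.01
```

>>> play_rows(
  series=[
    {"tx": 0,"ty": 0,"tz": 0,"turn": 0},
    {"tx": 0,"ty": 0,"tz": 0.01,"turn": 0},
    {"tx": 0.028,"ty": -0.0012,"tz": 0,"turn": 0},
    {"tx": 0,"ty": 0,"tz": 0,"turn": 0},
    {"tx": 0,"ty": 0,"tz": -0.01,"turn": 0},
    {"tx": 0,"ty": 0,"tz": 0,"turn": 0},
    {"tx": -0.007,"ty": 0.0003,"tz": 0,"turn": 0},
    {"tx": -0.007,"ty": 0.0003,"tz": 0,"turn": 0},
    {"tx": -0.007,"ty": 0.0003,"tz": 0,"turn": 0},
    {"tx": -0.007,"ty": 0.0003,"tz": 0,"turn": 0},
  ],
)

```text
time_s: 9.75
position: [0.572, 0.0166, 0.1335]
tcp_rot: [[0.999, -0.05, 0.007], [-0.05, -0.999, -0.001], [0.007, 0.0, -1.0]]
force: [0.2, 0.1, 12.0]
opening: 0.005
```

>>> play_rows(
  series=[
    {"tx": 0,"ty": 0,"tz": 0,"turn": 0},
    {"tx": 0,"ty": 0,"tz": 0.04,"turn": 0},
    {"tx": 0,"ty": 0.041,"tz": 0.04,"turn": 0},
    {"tx": 0,"ty": 0.041,"tz": 0.04,"turn": 0},
    {"tx": 0,"ty": 0,"tz": 0,"turn": 0},
    {"tx": 0,"ty": 0,"tz": 0,"turn": 0},
  ],
)

```text
time_s: 10.35
position: [0.5688, 0.0828, 0.2266]
tcp_rot: [[0.999, -0.047, -0.002], [-0.047, -0.999, -0.0], [-0.002, 0.0, -1.0]]
force: [-0.5, -0.3, 0.6]
opening: 0.004
```

```bash
python3 gap.py g2
```

```text
10.4 [0.5685 0.0821 0.2257] [-0.62  0.43 -0.95]
(-100, -60) bed 212 blk 36 rises [np.float64(129.4), np.float64(132.6)] falls [np.float64(104.2), np.float64(131.0)]
   line centroid 132.84 min 132.5 107 width-equiv 0.44
(-60, 20) bed 213 blk 34 rises [np.float64(129.3), np.float64(132.5)] falls [np.float64(104.1), np.float64(131.1)]
   line centroid 132.7 min 132.4 111 width-equiv 0.38
(48, 80) bed 211 blk 32 rises [np.float64(129.1), np.float64(132.5)] falls [np.float64(103.9), np.float64(131.0)]
   line centroid 132.6 min 132.2 90 width-equiv 0.57
(80, 100) bed 212 blk 33 rises [np.float64(129.2), np.float64(132.5)] falls [np.float64(125.4), np.float64(131.0)]
   line centroid 132.67 min 132.3 97 width-equiv 0.51
(-60, 80) bed 213 blk 33 rises [np.float64(129.2), np.float64(132.5)] falls [np.float64(104.0), np.float64(131.0)]
   line centroid 132.64 min 132.3 101 width-equiv 0.46
```

>>> play_rows(
  series=[
    {"tx": 0.014,"ty": -0.0416,"tz": -0.04,"turn": 0},
    {"tx": 0.014,"ty": -0.0416,"tz": -0.04,"turn": 0},
    {"tx": 0,"ty": 0,"tz": -0.03,"turn": 0},
    {"tx": 0,"ty": 0,"tz": 0,"turn": 0},
    {"tx": 0,"ty": 0,"tz": -0.01,"turn": 0},
    {"tx": 0,"ty": 0,"tz": 0,"turn": 0},
    {"tx": -0.007,"ty": 0.0003,"tz": 0,"turn": 0},
    {"tx": -0.007,"ty": 0.0003,"tz": 0,"turn": 0},
    {"tx": -0.007,"ty": 0.0003,"tz": 0,"turn": 0},
    {"tx": -0.007,"ty": 0.0003,"tz": 0,"turn": 0},
  ],
)

```text
time_s: 11.4
position: [0.5726, 0.0155, 0.1337]
tcp_rot: [[0.999, -0.049, 0.008], [-0.049, -0.999, -0.002], [0.008, 0.002, -1.0]]
force: [0.6, -2.3, 7.6]
opening: 0.009
```

>>> play_rows(
  series=[
    {"tx": 0,"ty": 0,"tz": 0,"turn": 0},
    {"tx": 0,"ty": 0,"tz": 0.01,"turn": 0},
    {"tx": 0.028,"ty": -0.0012,"tz": 0,"turn": 0},
    {"tx": 0,"ty": 0,"tz": 0,"turn": 0},
    {"tx": 0,"ty": 0,"tz": -0.01,"turn": 0},
    {"tx": 0,"ty": 0,"tz": 0,"turn": 0},
    {"tx": -0.005,"ty": 0.0003,"tz": 0,"turn": 0},
    {"tx": -0.005,"ty": 0.0003,"tz": 0,"turn": 0},
    {"tx": -0.005,"ty": 0.0003,"tz": 0,"turn": 0},
    {"tx": -0.005,"ty": 0.0003,"tz": 0,"turn": 0},
  ],
)

```text
time_s: 12.4
position: [0.579, 0.0165, 0.1338]
tcp_rot: [[0.999, -0.049, 0.008], [-0.049, -0.999, -0.001], [0.008, 0.001, -1.0]]
force: [1.7, -0.1, 16.9]
opening: 0.007
```

>>> play_rows(
  series=[
    {"tx": 0,"ty": 0,"tz": 0,"turn": 0},
    {"tx": 0,"ty": 0,"tz": 0.04,"turn": 0},
    {"tx": -0.008,"ty": 0.041,"tz": 0.04,"turn": 0},
    {"tx": 0,"ty": 0.041,"tz": 0.04,"turn": 0},
    {"tx": 0,"ty": 0,"tz": 0,"turn": 0},
    {"tx": 0,"ty": 0,"tz": 0,"turn": 0},
  ],
)

```text
time_s: 13.0
position: [0.5689, 0.0829, 0.2268]
tcp_rot: [[0.999, -0.047, -0.001], [-0.047, -0.999, -0.0], [-0.001, 0.0, -1.0]]
force: [-0.3, -1.5, -0.3]
opening: 0.005
```

```bash
python3 gap.py g3 ; python3 - <<'E'
import cv2
a=cv2.imread('pics/g3.png'); cv2.imwrite('pics/g3z.png',cv2.resize(a[110:260,100:300],None,fx=4,fy=4,interpolation=cv2.INTER_CUBIC))
E
```

```text
13.05 [0.5687 0.0822 0.2259] [-0.01 -0.67 -0.08]
(-100, -60) bed 211 blk 30 rises [np.float64(132.4)] falls [np.float64(106.5)]
   line centroid 0.0 min 149.9 211 width-equiv 0.01
(-60, 20) bed 213 blk 31 rises [np.float64(132.5)] falls [np.float64(106.2)]
   line centroid 0.0 min 138.4 212 width-equiv 0.01
(48, 80) bed 211 blk 29 rises [np.float64(132.4)] falls [np.float64(106.1)]
   line centroid 0.0 min 136.7 209 width-equiv 0.04
(80, 100) bed 212 blk 29 rises [np.float64(132.5)] falls [np.float64(127.7)]
   line centroid 0.0 min 138.5 210 width-equiv 0.06
(-60, 80) bed 212 blk 30 rises [np.float64(132.4)] falls [np.float64(106.2)]
   line centroid 0.0 min 138.3 211 width-equiv 0.02
```

View pics/g3z.png

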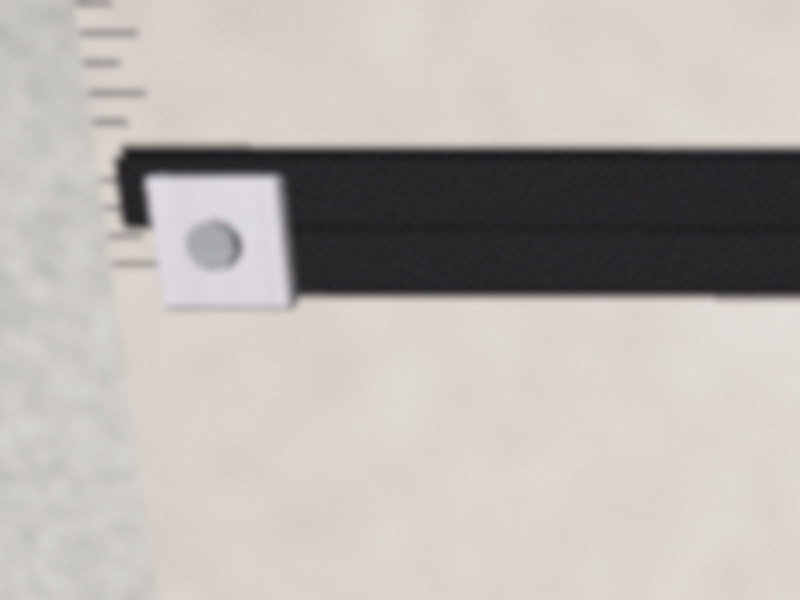

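```bash
python3 - <<'E'
import numpy as np
ys=np.arange(85,150,.1); xs=np.array([X for X in np.arange(-95,96,2.5) if not 22<X<48])
for n in ['g0','g1','g2','g3']:
    p=np.load(f'prof_{n}.npy'); m=p[(xs>=-60)&(xs<=80)].mean(0); bed=np.percentile(m[ys>125],90); blk=32; h=(bed+blk)/2
    def cr(m,sgn):
        return [round(ys[i]+.1*(h-m[i])/(m[i+1]-m[i]),3) for i in range(len(m)-1) if (m[i]-h)*sgn<0<=(m[i+1]-h)*sgn]
    q=p[(xs<-86)|(xs>86)]
    # cap: bright patch on bar ; edges
    cap=p[(xs>84)&(xs<94)].mean(0)
    print(n,'rise',cr(m,1),'fall',cr(m,-1),'cap rise',cr(cap,1),'cap fall',cr(cap,-1))
E
```

```text
g0 rise [np.float64(122.575), np.float64(132.507)] fall [np.float64(97.364), np.float64(131.132)] cap rise [np.float64(122.536), np.float64(132.502)] cap fall [np.float64(118.58), np.float64(131.067)]
g1 rise [np.float64(125.243), np.float64(132.551)] fall [np.float64(99.927), np.float64(131.123)] cap rise [np.float64(125.213), np.float64(132.578)] cap fall [np.float64(121.159), np.float64(131.023)]
g2 rise [np.float64(129.285), np.float64(132.548)] fall [np.float64(104.089), np.float64(131.096)] cap rise [np.float64(129.204), np.float64(132.609)] cap fall [np.float64(125.721), np.float64(131.059)]
g3 rise [np.float64(132.501)] fall [np.float64(106.205)] cap rise [np.float64(132.525)] cap fall [np.float64(127.96)]
```

>>> play_rows(
  series=[
    {"tx": 0.0175,"ty": -0.0416,"tz": -0.04,"turn": 0},
    {"tx": 0,"ty": -0.0416,"tz": -0.04,"turn": 0},
    {"tx": 0,"ty": 0,"tz": -0.03,"turn": 0},
    {"tx": 0,"ty": 0,"tz": 0,"turn": 0},
    {"tx": 0,"ty": 0,"tz": -0.01,"turn": 0},
    {"tx": 0,"ty": 0,"tz": 0,"turn": 0},
    {"tx": -0.003,"ty": 0,"tz": 0,"turn": 0},
    {"tx": -0.003,"ty": 0,"tz": 0,"turn": 0},
    {"tx": -0.003,"ty": 0,"tz": 0,"turn": 0},
    {"tx": 0,"ty": 0,"tz": 0,"turn": 0},
  ],
)

```text
time_s: 14.05
position: [0.58, 0.014, 0.1338]
tcp_rot: [[0.999, -0.05, 0.009], [-0.05, -0.999, -0.002], [0.009, 0.002, -1.0]]
force: [0.9, -2.3, 19.0]
opening: 0.006
```

>>> play_rows(
  series=[
    {"tx": 0,"ty": 0,"tz": 0,"turn": 0},
    {"tx": 0,"ty": 0,"tz": 0.04,"turn": 0},
    {"tx": -0.0085,"ty": 0.041,"tz": 0.04,"turn": 0},
    {"tx": 0,"ty": 0.041,"tz": 0.04,"turn": 0},
    {"tx": 0,"ty": 0,"tz": 0,"turn": 0},
    {"tx": 0,"ty": 0,"tz": 0,"turn": 0},
  ],
)

```text
time_s: 14.65
position: [0.5696, 0.0815, 0.2266]
tcp_rot: [[0.999, -0.048, -0.001], [-0.048, -0.999, -0.0], [-0.001, 0.0, -1.0]]
force: [0.6, -0.6, -1.4]
opening: 0.008
```

```bash
python3 gap.py g4 >/dev/null; python3 - <<'E'
import numpy as np
ys=np.arange(85,150,.1); xs=np.array([X for X in np.arange(-95,96,2.5) if not 22<X<48])
for n in ['g2','g3','g4']:
    p=np.load(f'prof_{n}.npy'); m=p[(xs>=-60)&(xs<=80)].mean(0); bed=np.percentile(m[ys>125],90); blk=32; h=(bed+blk)/2
    def cr(m,sgn):
        return [round(ys[i]+.1*(h-m[i])/(m[i+1]-m[i]),3) for i in range(len(m)-1) if (m[i]-h)*sgn<0<=(m[i+1]-h)*sgn]
    cap=p[(xs>84)&(xs<94)].mean(0)
    print(n,'rise',cr(m,1),'fall',cr(m,-1),'cap rise',cr(cap,1),'cap fall',cr(cap,-1))
from h import *
s=bot.read_state(); print(s['time_s'],s['position'])
E
```

```text
g2 rise [np.float64(129.285), np.float64(132.548)] fall [np.float64(104.089), np.float64(131.096)] cap rise [np.float64(129.204), np.float64(132.609)] cap fall [np.float64(125.721), np.float64(131.059)]
g3 rise [np.float64(132.501)] fall [np.float64(106.205)] cap rise [np.float64(132.525)] cap fall [np.float64(127.96)]
g4 rise [np.float64(132.508)] fall [np.float64(106.448)] cap rise [np.float64(132.56)] cap fall [np.float64(128.126)]
14.7 [0.56925916 0.08082709 0.22570866]
```

>>> play_rows(
  series=[
    {"tx": 0.0175,"ty": -0.04,"tz": -0.04,"turn": 0},
    {"tx": 0,"ty": -0.04,"tz": -0.04,"turn": 0},
    {"tx": 0,"ty": 0,"tz": -0.03,"turn": 0},
    {"tx": 0,"ty": 0,"tz": 0,"turn": 0},
    {"tx": 0,"ty": 0,"tz": -0.01,"turn": 0},
    {"tx": 0,"ty": 0,"tz": 0,"turn": 0},
    {"tx": -0.003,"ty": 0,"tz": 0,"turn": 0},
    {"tx": -0.003,"ty": 0,"tz": 0,"turn": 0},
    {"tx": -0.003,"ty": 0,"tz": 0,"turn": 0},
    {"tx": 0,"ty": 0,"tz": 0,"turn": 0},
  ],
)

```text
time_s: 15.7
position: [0.5803, 0.0154, 0.1338]
tcp_rot: [[0.999, -0.05, 0.009], [-0.05, -0.999, -0.003], [0.009, 0.002, -1.0]]
force: [0.2, -1.3, 19.3]
opening: 0.008
```

>>> play_rows(
  series=[
    {"tx": 0,"ty": 0,"tz": 0,"turn": 0},
    {"tx": 0,"ty": 0,"tz": 0.04,"turn": 0},
    {"tx": -0.0085,"ty": 0.041,"tz": 0.04,"turn": 0},
    {"tx": 0,"ty": 0.041,"tz": 0.04,"turn": 0},
    {"tx": 0,"ty": 0,"tz": 0,"turn": 0},
    {"tx": 0,"ty": 0,"tz": 0,"turn": 0},
  ],
)

```text
time_s: 16.3
position: [0.5698, 0.0829, 0.2265]
tcp_rot: [[0.999, -0.048, -0.001], [-0.048, -0.999, -0.0], [-0.001, 0.001, -1.0]]
force: [-0.8, 0.5, 0.0]
opening: 0.007
```

```bash
python3 gap.py g5 >/dev/null; python3 - <<'E'
import numpy as np
ys=np.arange(85,150,.1); xs=np.array([X for X in np.arange(-95,96,2.5) if not 22<X<48])
for n in ['g2','g3','g4','g5']:
    p=np.load(f'prof_{n}.npy'); m=p[(xs>=-60)&(xs<=80)].mean(0); bed=np.percentile(m[ys>125],90); blk=32; h=(bed+blk)/2
    def cr(m,sgn):
        return [round(ys[i]+.1*(h-m[i])/(m[i+1]-m[i]),3) for i in range(len(m)-1) if (m[i]-h)*sgn<0<=(m[i+1]-h)*sgn]
    cap=p[(xs>84)&(xs<94)].mean(0)
    print(n,'rise',cr(m,1),'fall',cr(m,-1),'cap rise',cr(cap,1),'cap fall',cr(cap,-1), m[455:485:2].round())
from h import *
s=bot.read_state(); print(s['time_s'],s['position'])
c=vision.capture('top'); cv2.imwrite('pics/t5.png',cv2.resize(c['pixels'][170:320,170:370],None,fx=4,fy=4,interpolation=cv2.INTER_CUBIC))
for sh in ['lever_pad']:
    for d in nets.look_for(c,sh): print(np.array(d['at'])*[640,480],d['confidence'])
E
```

```text
g2 rise [np.float64(129.285), np.float64(132.548)] fall [np.float64(104.089), np.float64(131.096)] cap rise [np.float64(129.204), np.float64(132.609)] cap fall [np.float64(125.721), np.float64(131.059)] [163. 154. 139. 122. 105.  92.  84.  82.  88. 101. 118. 136. 157. 175.
 186.]
g3 rise [np.float64(132.501)] fall [np.float64(106.205)] cap rise [np.float64(132.525)] cap fall [np.float64(127.96)] [ 33.  31.  31.  32.  34.  40.  53.  67.  81. 101. 122. 138. 154. 172.
 185.]
g4 rise [np.float64(132.508)] fall [np.float64(106.448)] cap rise [np.float64(132.56)] cap fall [np.float64(128.126)] [ 33.  32.  32.  32.  33.  39.  52.  64.  79. 101. 121. 138. 155. 174.
 186.]
g5 rise [np.float64(132.529)] fall [np.float64(106.519)] cap rise [np.float64(132.431)] cap fall [np.float64(128.131)] [ 34.  32.  32.  33.  34.  39.  51.  64.  78.  98. 120. 136. 152. 172.
 184.]
16.35 [0.56937008 0.08229044 0.22565083]
[334.528 284.304] 0.56
```

View pics/t5.png

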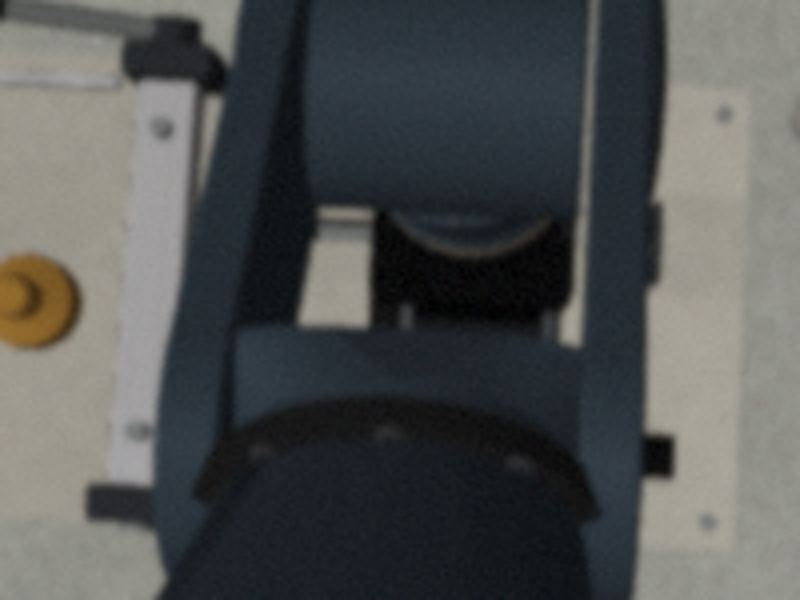

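>>> play_rows(
  series=[
    {"tx": 0.0175,"ty": -0.041,"tz": -0.04,"turn": 0},
    {"tx": 0,"ty": -0.041,"tz": -0.04,"turn": 0},
    {"tx": 0,"ty": 0,"tz": -0.03,"turn": 0},
    {"tx": 0,"ty": 0,"tz": 0,"turn": 0},
    {"tx": 0,"ty": 0,"tz": -0.009,"turn": 0},
    {"tx": 0,"ty": 0,"tz": 0,"turn": 0},
    {"tx": -0.004,"ty": 0,"tz": 0,"turn": 0},
    {"tx": -0.004,"ty": 0,"tz": 0,"turn": 0},
    {"tx": 0,"ty": 0,"tz": 0,"turn": 0},
    {"tx": 0,"ty": 0,"tz": 0,"turn": 0},
  ],
)

```text
time_s: 17.45
position: [0.5803, 0.0158, 0.1339]
tcp_rot: [[0.999, -0.049, 0.006], [-0.049, -0.999, -0.002], [0.007, 0.002, -1.0]]
force: [0.5, -3.2, 12.3]
opening: 0.009
```

>>> play_rows(
  series=[
    {"tx": 0,"ty": 0,"tz": 0,"turn": 0},
    {"tx": 0,"ty": 0,"tz": 0.039,"turn": 0},
    {"tx": -0.0095,"ty": 0.041,"tz": 0.04,"turn": 0},
    {"tx": 0,"ty": 0.041,"tz": 0.04,"turn": 0},
    {"tx": 0,"ty": 0,"tz": 0,"turn": 0},
    {"tx": 0,"ty": 0,"tz": 0,"turn": 0},
  ],
)

```text
time_s: 18.05
position: [0.5701, 0.0832, 0.2272]
tcp_rot: [[0.999, -0.048, 0.001], [-0.048, -0.999, -0.0], [0.001, 0.0, -1.0]]
force: [-0.2, -0.6, -0.9]
opening: 0.003
```

```bash
python3 gap.py g6 >/dev/null; python3 - <<'E'
import numpy as np
ys=np.arange(85,150,.1); xs=np.array([X for X in np.arange(-95,96,2.5) if not 22<X<48])
for n in ['g4','g5','g6']:
    p=np.load(f'prof_{n}.npy'); m=p[(xs>=-60)&(xs<=80)].mean(0); bed=np.percentile(m[ys>125],90); blk=32; h=(bed+blk)/2
    def cr(m,sgn):
        return [round(ys[i]+.1*(h-m[i])/(m[i+1]-m[i]),3) for i in range(len(m)-1) if (m[i]-h)*sgn<0<=(m[i+1]-h)*sgn]
    cap=p[(xs>84)&(xs<94)].mean(0)
    print(n,'rise',cr(m,1),'fall',cr(m,-1),'cap rise',cr(cap,1),'cap fall',cr(cap,-1), m[455:485:2].round())
from h import *
s=bot.read_state(); print(s['time_s'],s['position'])
E
```

```text
g4 rise [np.float64(132.508)] fall [np.float64(106.448)] cap rise [np.float64(132.56)] cap fall [np.float64(128.126)] [ 33.  32.  32.  32.  33.  39.  52.  64.  79. 101. 121. 138. 155. 174.
 186.]
g5 rise [np.float64(132.529)] fall [np.float64(106.519)] cap rise [np.float64(132.431)] cap fall [np.float64(128.131)] [ 34.  32.  32.  33.  34.  39.  51.  64.  78.  98. 120. 136. 152. 172.
 184.]
g6 rise [np.float64(132.556)] fall [np.float64(106.768)] cap rise [np.float64(132.335)] cap fall [np.float64(128.419)] [ 36.  35.  33.  33.  38.  45.  53.  67.  85. 101. 116. 137. 154. 166.
 179.]
18.1 [0.56963703 0.08258541 0.22614679]
```

>>> play_rows(
  series=[
    {"tx": -0.0415,"ty": -0.0305,"tz": -0.013,"turn": 0},
    {"tx": -0.0415,"ty": -0.0305,"tz": -0.013,"turn": 0},
    {"tx": -0.0415,"ty": -0.0305,"tz": -0.013,"turn": 0},
    {"tx": 0,"ty": 0,"tz": 0,"turn": 0},
    {"tx": 0,"ty": 0,"tz": 0,"turn": 0},
  ],
)

```text
time_s: 18.6
position: [0.4696, 0.0084, 0.1945]
tcp_rot: [[0.999, -0.053, -0.003], [-0.053, -0.999, 0.001], [-0.003, -0.001, -1.0]]
force: [-0.2, -0.5, 0.0]
opening: 0.009
```

```bash
python3 - <<'E'
from h import *
s=bot.read_state(); print({k:np.round(v,4).tolist() for k,v in s.items() if k in('position','force','time_s')})
c=vision.capture('scene'); cv2.imwrite('pics/s2.png',cv2.resize(c['pixels'][170:330,230:470],None,fx=3.3,fy=3.3,interpolation=cv2.INTER_CUBIC))
print(proj(s['position']+np.array([0,0,-.0697]),c), [(np.array(d['at'])*[640,480],d['confidence']) for d in nets.look_for(c,'lever_pad')])
c=vision.capture('wrist'); cv2.imwrite('pics/w6.png',c['pixels'])
E
```

```text
{'time_s': 18.6, 'position': [0.4696, 0.0084, 0.1945], 'force': [-0.2133, -0.5195, 0.0365]}
[298.35334836 213.61154045] [(array([300.928, 225.888]), 0.45), (array([378.176, 251.808]), 0.18)]
```

View pics/s2.png

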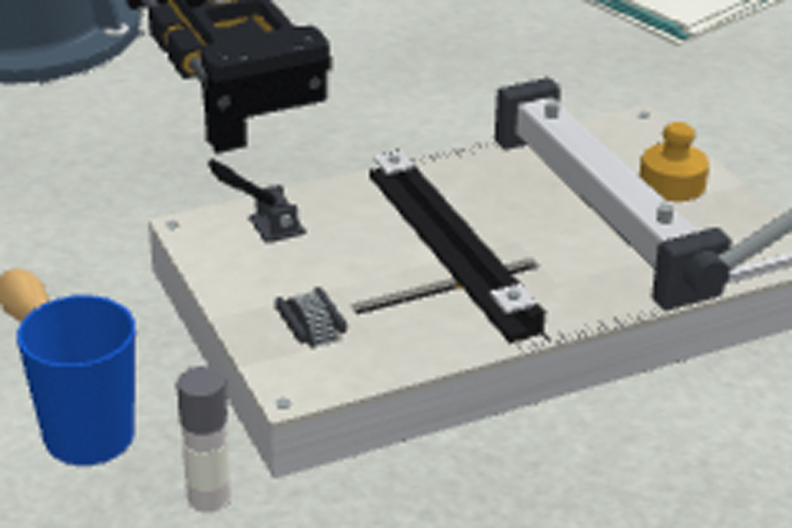

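View pics/w6.png

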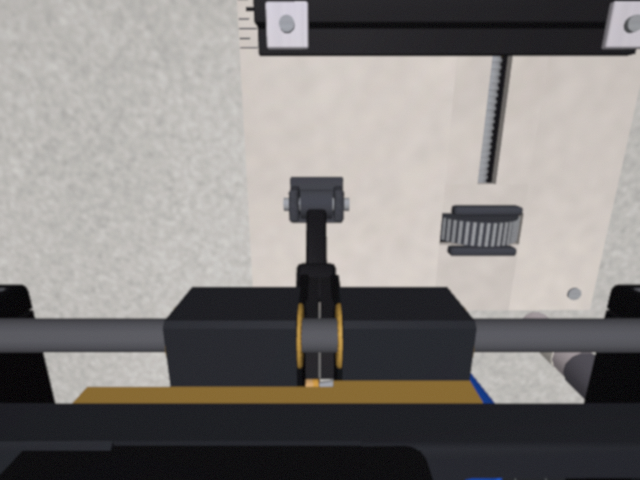

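>>> play_rows(
  series=[
    {"tx": 0,"ty": 0,"tz": -0.01,"turn": 0},
    {"tx": 0,"ty": -0.002,"tz": -0.01,"turn": 0},
    {"tx": 0,"ty": -0.004,"tz": -0.01,"turn": 0},
    {"tx": 0,"ty": -0.005,"tz": -0.01,"turn": 0},
    {"tx": 0,"ty": -0.005,"tz": -0.01,"turn": 0},
    {"tx": 0,"ty": 0,"tz": 0,"turn": 0},
  ],
)

```text
time_s: 19.35
position: [0.4703, -0.0034, 0.1546]
tcp_rot: [[0.999, -0.05, -0.002], [-0.05, -0.999, 0.001], [-0.002, -0.001, -1.0]]
force: [-0.0, 0.3, 1.2]
opening: 0.003
```

>>> play_rows(
  series=[
    {"tx": 0,"ty": -0.004,"tz": -0.007,"turn": 0},
    {"tx": 0,"ty": -0.002,"tz": -0.007,"turn": 0},
    {"tx": 0,"ty": 0,"tz": -0.002,"turn": 0},
    {"tx": 0,"ty": 0,"tz": 0,"turn": 0},
    {"tx": 0,"ty": 0,"tz": 0,"turn": 0},
  ],
)

```text
time_s: 19.85
position: [0.4703, -0.008, 0.143]
tcp_rot: [[0.999, -0.049, -0.001], [-0.049, -0.999, -0.0], [-0.001, 0.0, -1.0]]
force: [-0.6, -0.7, 0.9]
opening: 0.006
```

>>> play_rows(
  series=[
    {"tx": 0,"ty": 0,"tz": -0.002,"turn": 0},
    {"tx": 0,"ty": 0,"tz": -0.002,"turn": 0},
    {"tx": 0,"ty": 0,"tz": 0,"turn": 0},
    {"tx": 0,"ty": 0,"tz": 0,"turn": 0},
  ],
)

```text
time_s: 20.25
position: [0.4703, -0.0081, 0.1421]
tcp_rot: [[0.999, -0.049, 0.0], [-0.049, -0.999, -0.001], [0.001, 0.001, -1.0]]
force: [-4.4, 0.1, 24.4]
opening: 0.007
```

>>> play_rows(
  series=[
    {"tx": 0,"ty": 0,"tz": 0.02,"turn": 0},
    {"tx": 0,"ty": 0,"tz": 0.04,"turn": 0},
    {"tx": 0,"ty": 0.045,"tz": 0.04,"turn": 0},
    {"tx": 0.04,"ty": 0.045,"tz": 0.015,"turn": 0},
    {"tx": 0.04,"ty": 0.025,"tz": -0.005,"turn": 0},
    {"tx": 0.04,"ty": 0,"tz": 0,"turn": 0},
    {"tx": 0,"ty": 0,"tz": 0,"turn": 0},
    {"tx": 0,"ty": 0,"tz": 0,"turn": 0},
  ],
)

```text
time_s: 21.05
position: [0.5665, 0.0841, 0.2271]
tcp_rot: [[0.999, -0.049, -0.001], [-0.049, -0.999, -0.0], [-0.001, 0.0, -1.0]]
force: [-0.6, -0.6, 0.0]
opening: 0.003
```

```bash
python3 gap.py g7 >/dev/null; python3 - <<'E'
import numpy as np
ys=np.arange(85,150,.1); xs=np.array([X for X in np.arange(-95,96,2.5) if not 22<X<48])
for n in ['g6','g7']:
    p=np.load(f'prof_{n}.npy'); m=p[(xs>=-60)&(xs<=80)].mean(0); bed=np.percentile(m[ys>125],90); blk=32; h=(bed+blk)/2
    def cr(m,sgn):
        return [round(ys[i]+.1*(h-m[i])/(m[i+1]-m[i]),3) for i in range(len(m)-1) if (m[i]-h)*sgn<0<=(m[i+1]-h)*sgn]
    cap=p[(xs>84)&(xs<94)].mean(0)
    print(n,'rise',cr(m,1),'fall',cr(m,-1),'cap rise',cr(cap,1),'cap fall',cr(cap,-1))
from h import *
s=bot.read_state(); print(s['time_s'],s['position'],s['force'])
c=vision.capture('scene'); cv2.imwrite('pics/s7.png',cv2.resize(c['pixels'][170:330,230:470],None,fx=3.3,fy=3.3,interpolation=cv2.INTER_CUBIC))
E
```

```text
g6 rise [np.float64(132.556)] fall [np.float64(106.768)] cap rise [np.float64(132.335)] cap fall [np.float64(128.419)]
g7 rise [np.float64(132.557)] fall [np.float64(106.759)] cap rise [np.float64(132.322)] cap fall [np.float64(128.374)]
21.1 [0.56556424 0.08395117 0.2270655 ] [-1.6049393  -0.87238459 -0.20892306]
```

View pics/s7.png

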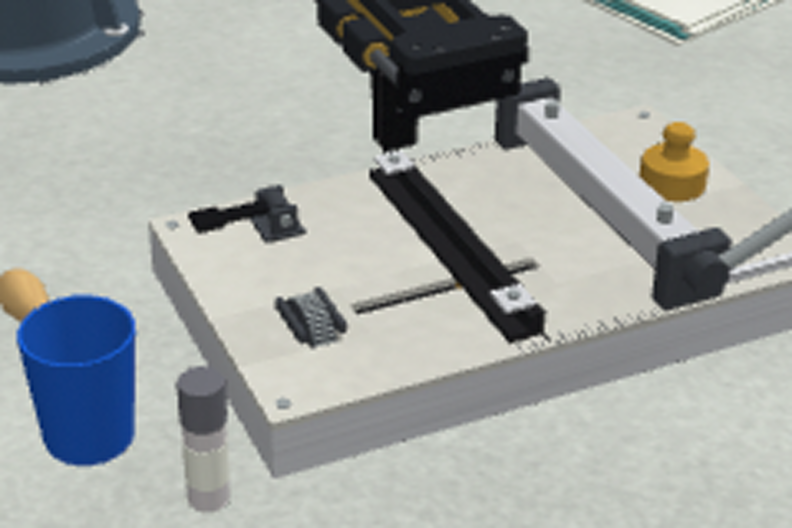

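View pics/g7.png

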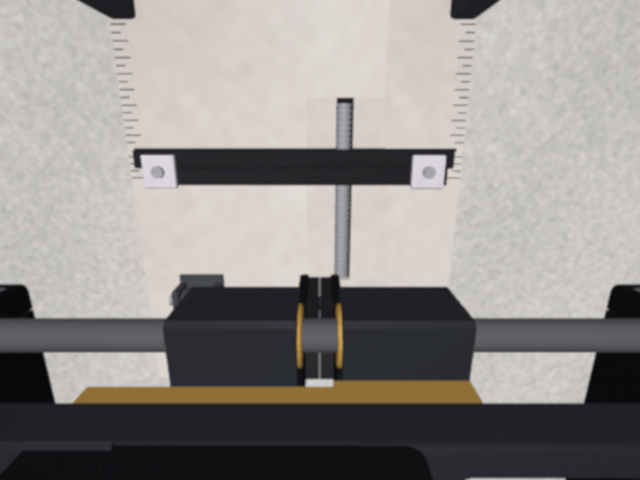

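```bash
python3 -c "
from rig import bot
print(bot.hand_in())"
```

```text
the job is handed in; nothing more can be done
None
```

The stop bar is set to the line, the locking lever is fully down, and the job is handed in at about 21 s of the 64 s allowed.

- **Wheel:** I rolled it towards creaser -x with the closed fingertips, pressing with about 7 to 19 N. It took seven longer strokes and three small nudges. The gap was about 9.3 mm at the start.
- **Final gap:** the front edge is within about 0.1 mm of the line's centre, give or take 0.2 mm. I worked this out from the bar's rear edge and caps, because the black edge and the black line merge once they touch. Two of my checks differed by up to 0.2 mm.
- **Lever:** I pressed it down until it hit its stop, with the fingertip at about 72 mm and 24 N. The scene picture afterwards shows it lying level, and the bar had not moved when I measured it again.
- **Everything else:** the cup, glue stick, gouge and brass weight look to be where they were. The hand is clear of the creaser, about 10 cm above the bed.

My first two move calls were refused as invalid input, and the arm did not move. Of the three nudges, the second moved the bar by almost nothing and the third brought it onto the line. The creaser position I fitted from the top camera put the line 1.8 mm off in the wrist camera. That is about what the calibration allows, so I measured the gap only between the bar and the line within the wrist pictures.

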